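# Present the notched inspection slide label up

## Robot

A 6-joint arm with a two-finger parallel gripper is mounted at the origin on a cart in front of the work surface, level with it; the furniture and walls round the work are solid. World frame = base frame: x ahead of the robot, y to its left, z up, the work surface at z = 0. Lengths are in m, angles in rad, forces in N, time in s.
With the tool pointing down it reaches from about 0.3 to 0.775 m from the base axis. Payload 14.6 kg.
Tool frame: the origin (TCP) lies at the very end of the fingers, on their centre line; the grasp point (between the pads) lies 19 mm behind it; z points along the fingers, y is the direction in which the jaws open and shut (so a half turn about z gives the same grasp; the last joint's range is limited). The gripper opens to 94 mm and grips with 3 to 60 N. Pads are 16 mm wide; open, the fingers measure 119 mm over their backs; the gripper's body (75 mm by 177 mm) begins 78 mm behind the grasp point.
Start: joints at [-1.222, 0.3, 1.521, -0, 1.321, -0.067], TCP at [0.222, -0.503, 0.205] pointing down, gripper open.
Joint ranges: [-3.03, 3.03], [-0.79, 2.21], [0.23, 2.52], [-1.04, 4.18], [0, 3.07], [-2.55, 2.55]. Speed limits (rad/s): [2.22, 2.22, 2.57, 3.14, 3.14, 3.14].

## Interface

Orientations are given as [roll, pitch, yaw] about the fixed x, y, z axes, in that order (R = Rz(yaw) Ry(pitch) Rx(roll)).
In Python, from station import ctrl, vision, ticket gives the robot as it stands.
- The arm moves only by the tool step_arm, never from a script. Its argument "steps" is a list of rows, each an object of numbers: "x", "y", "z": the shift along the tool's x, y, z in m; "ax", "ay", "az": the turn, a rotation vector about the tool's x, y, z in degrees; "claw": the finger opening in m, from 0 to 0.094. A call has 1 to 5 rows; each row shifts and turns the pose as measured when the row begins, along the tool's axes as they then stand; what a row does not reach is not made up. A row lasts 1/12 s, in which the tool goes at most 41.7 mm and 7.16 degrees, less where a joint would pass 70% of its speed; a pose out of reach is approached as far as the arm can. A call with a gripper value outside its range is refused whole. The fingers move at their own pace and stop on an object; "grip_force" is the grip in N (left out, the last holds). Time passes only in rows, so rows that do not move let the fingers close. It gives the time, the measured TCP pose, the force and the opening at its end, in the units of the state.
- ctrl.get_obs(): the state, without advancing time (a new reading comes with each control period).
- vision.camera(name): name is "side" or "top"; returns (picture, depth): 384x512x3 uint8, red, green, blue; 384x512 float32, m along the optical axis (not along the pixel's ray), 0 where there is no reading.
- vision.camera_params(name): a dict with "fov_y" (degrees; the focal length in pixels is half the picture's height over the tangent of half this angle, whatever the lens; pixels are square), "cx", "cy" (the principal point, pixels), "k1" (the pictures are not rectified: a ray, as slopes to the right and down, at radius r is drawn at 1 + k1 r^2 times it, then the intrinsics apply), "origin" and "attitude" of the camera in the world. Camera axes: x right, y up, looking along -z (the intrinsics and any distortion apply to the point x, -y, -z); pixel columns grow to the right and rows downward; lengths in m; the calibration is good to about 2 mm. A picture is of the moment at which its call begins. camera_params takes no time and is no camera call.
- ticket.hand_in(): hands the job in, once; it reports no verdict.
The state is a dict: "time_s": time; "qpos": joint angles; "joint_vel": joint speeds; "tau": joint torques, N m; "ee_pos": TCP position; "eef_rot": TCP orientation; "force": force on the tool from outside, world axes, zero at the start; "moment": the same for the moment, N m; "grip_width": finger opening in m.
Only numpy, scipy, OpenCV 4.12 (cv2) and the standard library are available. Lean on these libraries where they do the work, as an engineer would, in place of code of your own. Each camera call takes 0.05 s, during which the arm holds its last target.

## Task

Three thick glass slides stand on edge in the wooden rack. Find the one with a small notch cut from a corner, which marks its frosted, labelled end; take it by its clear part, never putting the fingers on the frosted end, draw it up out of the rack, and hold it still, at least 10 cm up, with its middle over the middle of the orange pad, leaned over so that the label side looks upward at 45 degrees or flatter. Finish while still holding it there in the gripper, and leave the two blank slides and everything else where they are.

Things in the scene. Friction and masses are not known exactly. Their poses are not given: they have to be found in the camera images.
- notched_slide: The slide to present: pale green see-through glass plate 90 x 50 x 6 mm, 35-70 g, standing on a long edge. Origin at its middle. +x along its length to the frosted end, +z across its height to the notched edge (up at the start), +y normal to the label side. From x = -45 to +15 mm clear glass: grip here, across the 6 mm thickness.
- frosted_end: Frosted white end of the notched slide, 30 x 50 x 6 mm, fixed to it, not to be touched by the fingers. On one side only (+y) it bears a small white paper label with a blue bar. Origin at its middle, 30 mm along +x from the slide's origin; same axes.
- notch (a point): Middle of the 11 x 11 mm square notch in the corner of the frosted end, at x = +39.5, z = +19.5 mm in the slide's frame. Whoever looks at a broad side of the standing slide and sees the notch at the top left is looking at the label side; at the top right, at the bare side.
- blank_slide_1: Blank slide, same glass plate 90 x 50 x 6 mm but clear all over, no notch and no frosting. Origin at its middle, +x along its length, z up. Stays in the rack.
- blank_slide_2: The other blank slide, the same in every way. Stays in the rack.
- slide_rack: Fixed wooden rack 106 x 150 mm, at any angle. Origin at the centre of its underside. Base 6 mm thick; rails along y at x = -42 and +42 mm, 12 mm wide, tops 22 mm above the bench, with 7.5 mm slots at y = -55, 0, +55 mm. Slides stand in the slots along the rack's x (notched slide's +x = rack's +x), edges 6 and 56 mm above the bench, 49 mm free between them; slots vary. They draw straight up.
- orange_pad: Orange rectangular felt-backed pad lying flat on the bench, fixed, 104 x 76 x 5 mm. Origin at the centre of its underside, x along its length.
- eyepiece: Black microscope eyepiece standing on the bench, 47 mm across, 63 mm high, origin at the centre of its underside. Bystander.
- handpiece: Dark cordless polishing handpiece lying on the bench, 26 x 175 x 28 mm, long axis y. Bystander.
- brass_brush: Wooden-handled brass brush lying on the bench, 22 x 186 x 22 mm, long axis y. Bystander.
Mind the look-alikes: they are no part of the job. There is more than one size of the orange_pad; the job needs the larger.

How it is judged:
By the outcome, as a careful person would: the job done as asked, in the order asked, and still so for the second after the job is handed in, while the arm keeps its last pose, push and grip.
It also fails if it takes over 37 s, if anything falls off the work surface, if the arm or the gripper's body presses on something with over 40 N, if the wrist force passes 120 N, or if a joint passes its speed limit or range.

## Working session

There is one attempt and no reset: what is moved stays moved. The work goes in short steps, Python scripts to look and compute and a tool call to move; the robot and the scene stay as the last step left them, time stands still between calls to the robot, and variables do not carry over. Pictures are saved under pics/ and viewed, and the job is handed in when it is done.

Besides the shell and the picture viewer there is one more tool, called after ">>>" in YAML: its name, and indented under it one key for each argument. step_arm: Moves the arm, as the interface text tells. Its arguments: {"type":"object","properties":{"steps":{"type":"array"},"grip_force":{"type":"number"}},"required":["steps"]}

```bash
mkdir -p pics; ls; python3 - <<'E'
from station import ctrl, vision
import cv2,numpy as np
print(ctrl.get_obs())
for n in("side","top"):
    p,d=vision.camera(n); np.savez(f"{n}0.npz",p=p,d=d)
    cv2.imwrite(f"pics/{n}0.png",cv2.resize(p[:,:,::-1],(800,600),interpolation=cv2.INTER_CUBIC))
    print(n,vision.camera_params(n))
E
```

```text
pics
{'time_s': 0.0, 'qpos': array([-1.22160286e+00,  3.00457195e-01,  1.52158244e+00,  3.06177789e-05,
        1.32073941e+00, -6.66097744e-02]), 'joint_vel': array([-9.08839622e-04,  1.71489840e-04,  1.25907113e-04, -1.49327094e-03,
        1.49538818e-03,  3.05624070e-05]), 'tau': array([ 1.56609127e-03, -5.31807196e+01, -3.52736557e+01,  7.09055574e-02,
        2.44342204e-02, -5.22872779e-05]), 'ee_pos': array([ 0.22206461, -0.50287812,  0.2048934 ]), 'eef_rot': array([-3.14041087e+00, -1.08557270e-04,  4.15795581e-01]), 'force': array([-0.3444829 ,  0.67867484, -0.83315875]), 'moment': array([ 0.02091812,  0.04760191, -0.0608235 ]), 'grip_width': 0.09406309812226778}
side {'fov_y': 43.625469632495694, 'cx': 249.74250450560515, 'cy': 194.26889403666212, 'k1': 0.0561337405325068, 'origin': array([ 0.58452893, -0.9470309 ,  1.04795893]), 'attitude': array([0.82994504, 0.00156086, 0.04992045])}
top {'fov_y': 46.826371919906165, 'cx': 254.47217407693302, 'cy': 189.48779952187525, 'k1': 0.00919158695758567, 'origin': array([0.28056426, 0.1442479 , 1.31677121]), 'attitude': array([ 0.18539384,  0.00385192, -1.5687684 ])}
```

View pics/side0.png

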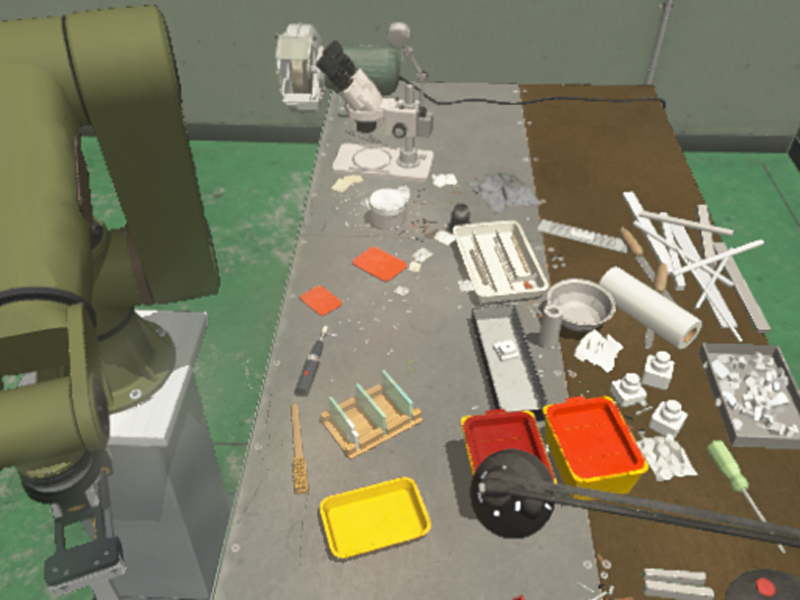

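View pics/top0.png

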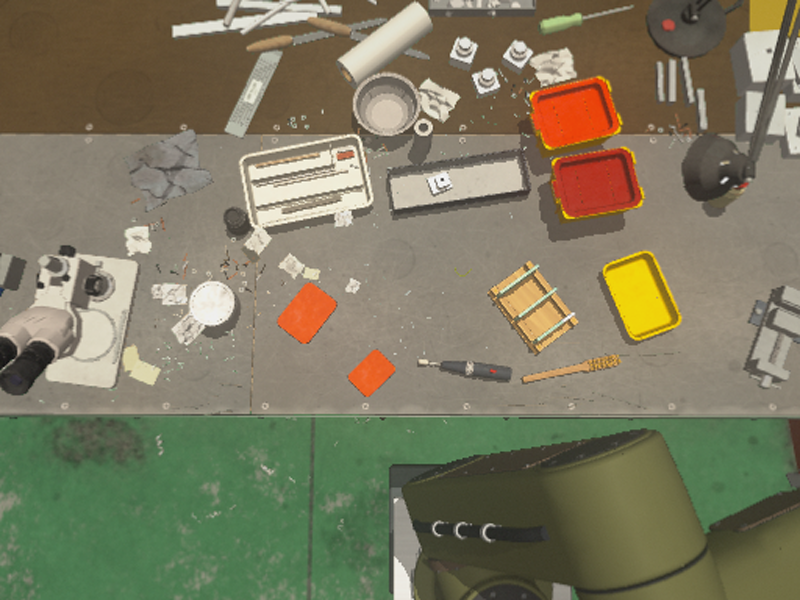

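The side view has the rack at about (370,415), the larger pad at (380,264) and the smaller pad at (321,300). In the top view the rack is at (533,306) and the larger pad at (307,313). Next I'll enlarge crops of these.

```bash
cat > h.py <<'E'
import numpy as np,cv2
from station import vision
from scipy.spatial.transform import Rotation as R
def K(n):
    c=vision.camera_params(n); f=192/np.tan(np.radians(c['fov_y']/2)); return c,f
def ray(n,u,v):
    c,f=K(n); d=np.array([(u-c['cx'])/f,(v-c['cy'])/f]); s=d.copy()
    for _ in range(20): s=d/(1+c['k1']*(s@s))
    A=R.from_euler('xyz',c['attitude']).as_matrix()
    return c['origin'],A@np.array([s[0],-s[1],-1])
def atz(n,u,v,z):
    o,d=ray(n,u,v); return o+d*(z-o[2])/d[2]
def proj(n,P):
    c,f=K(n);A=R.from_euler('xyz',c['attitude']).as_matrix()
    q=(np.atleast_2d(P)-c['origin'])@A; s=np.c_[q[:,0],-q[:,1]]/-q[:,2:]
    s=s*(1+c['k1']*(s**2).sum(1,keepdims=True)); return s*f+[c['cx'],c['cy']]
def tri(a,b):
    (o1,d1),(o2,d2)=ray('side',*a),ray('top',*b)
    t=np.linalg.lstsq(np.c_[d1,-d2],o2-o1,rcond=None)[0]
    p,q=o1+d1*t[0],o2+d2*t[1]; return (p+q)/2,np.linalg.norm(p-q)
def crop(img,x0,y0,w,h,s,fn):
    cv2.imwrite(fn,cv2.resize(img[y0:y0+h,x0:x0+w,::-1],None,fx=s,fy=s,interpolation=cv2.INTER_CUBIC))
E
python3 - <<'E'
from h import *
s=np.load('side0.npz')['p'];t=np.load('top0.npz')['p']
crop(s,200,232,80,60,10,'pics/s_rack.png')
crop(t,305,162,80,60,10,'pics/t_rack.png')
crop(s,180,145,100,70,8,'pics/s_pad.png')
crop(t,170,175,100,70,8,'pics/t_pad.png')
E
```

```text
(no output)
```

View pics/s_rack.png

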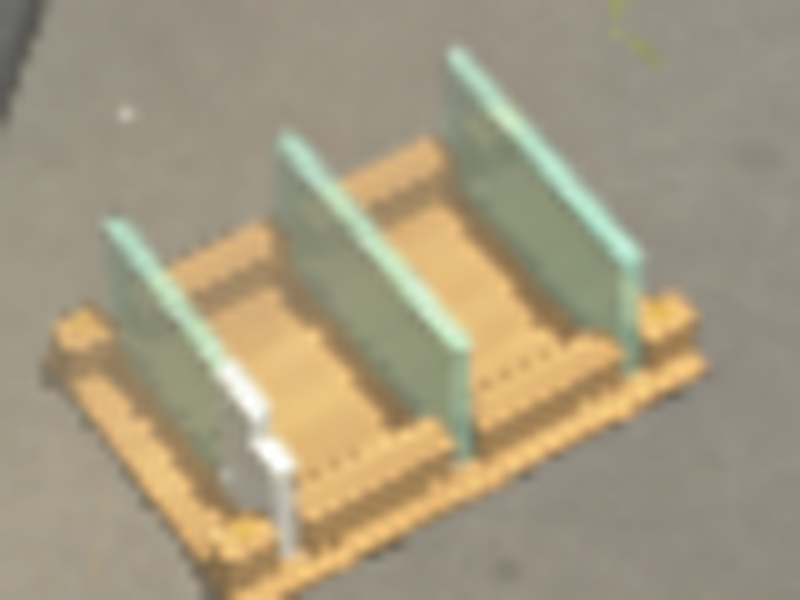

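View pics/t_rack.png

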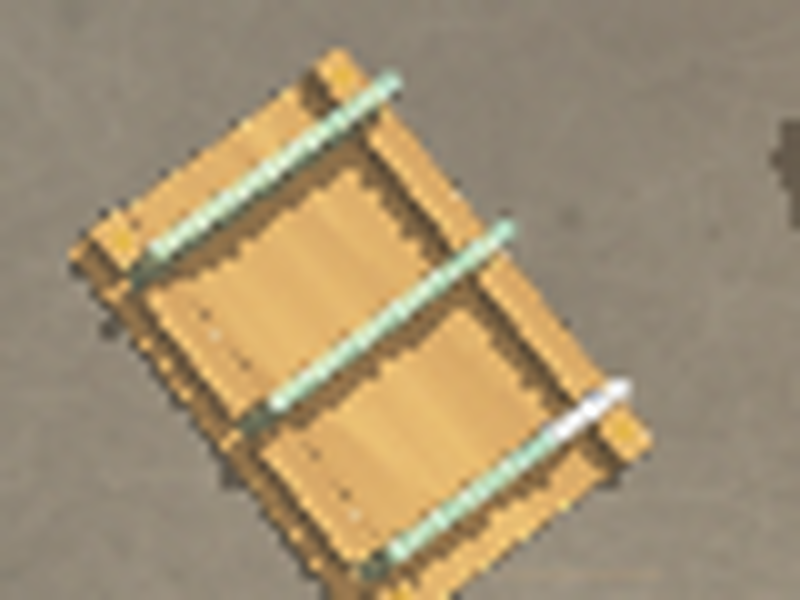

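View pics/s_pad.png

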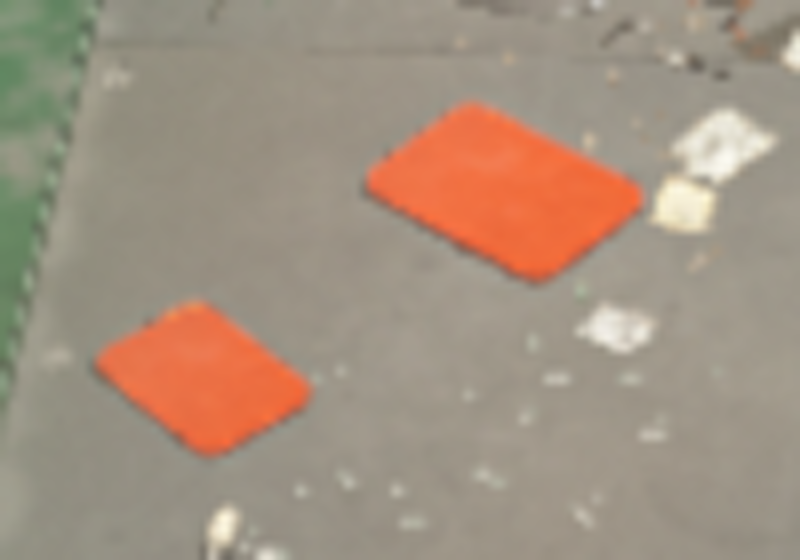

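View pics/t_pad.png

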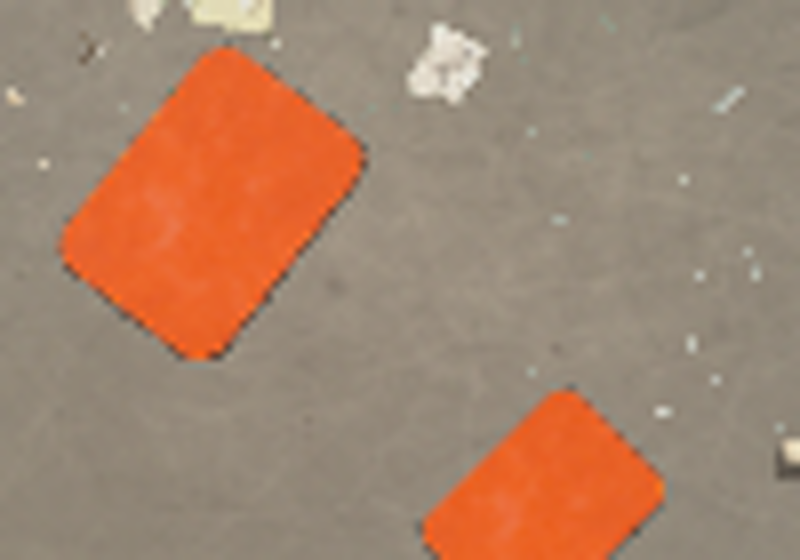

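```bash
python3 - <<'E'
from h import *
f=lambda x0,y0,s,X,Y:(x0+(X+.5)/s-.5,y0+(Y+.5)/s-.5)
S=lambda X,Y:f(200,232,10,X,Y);T=lambda X,Y:f(305,162,10,X,Y)
for n,a,b in [('left top',(118,226),(388,555)),('bound',(225,367),(553,438)),('notch step',(262,405),(590,412))]:
    print(n,tri(S(*a),T(*b)),atz('side',*S(*a),.056)[:2],atz('top',*T(*b),.056)[:2])
for n,a,b in [('mid L',(287,140),(272,405)),('mid R',(462,345),(512,230)),('far L',(458,55),(155,252)),('far R',(635,258),(395,80))]:
    print(n,tri(S(*a),T(*b)))
for n in('side','top'):
    p=np.load(n+'0.npz')['p']; hsv=cv2.cvtColor(p,cv2.COLOR_RGB2HSV)
    m=((hsv[:,:,0]<14)&(hsv[:,:,1]>170)&(hsv[:,:,2]>150)).astype(np.uint8)
    k,l,st,ce=cv2.connectedComponentsWithStats(m)
    for i in range(1,k):
        if 100<st[i,4]<3000:
            c,_=cv2.findContours((l==i).astype(np.uint8),0,2); r=cv2.minAreaRect(c[0])
            g=np.array([atz(n,*q,.005)[:2] for q in c[0][:,0].astype(float)])
            rr=cv2.minAreaRect((g*1000).astype(np.float32))
            print(n,st[i],ce[i],atz(n,*ce[i],.005)[:2],rr)
E
```

```text
left top (array([ 0.43733726, -0.10507149,  0.05312631]), np.float64(0.0005415985752517344)) [ 0.43750464 -0.10758768] [ 0.43724387 -0.10444015]
bound (array([ 0.47094032, -0.15320621,  0.05498987]), np.float64(0.0006272410251206221)) [ 0.47075672 -0.15411328] [ 0.47109441 -0.15289688]
notch step (array([ 0.48018   , -0.1642576 ,  0.05320797]), np.float64(0.002207618798692203)) [ 0.48152494 -0.16610614] [ 0.47865979 -0.16382011]
mid L (array([ 0.48052584, -0.07305715,  0.05411927]), np.float64(0.0006680522010960302))
mid R (array([ 0.53216228, -0.14363141,  0.05568319]), np.float64(0.0003268904935810476))
far L (array([ 0.52544452, -0.04033263,  0.05508502]), np.float64(0.00010608356562243765))
far R (array([ 0.57677837, -0.11146108,  0.05525777]), np.float64(0.00027917692151732))
side [227 159  33  21 390] [242.87948718 168.63846154] [0.49607304 0.32035465] ((495.57861328125, 321.9618835449219), (74.11019897460938, 99.38578033447266), 52.47509765625)
side [193 184  25  17 239] [205.33472803 192.19665272] [0.38198512 0.19474571] ((381.5629577636719, 195.980224609375), (52.75180435180
[... 458 characters left out ...]
66.64667458  72.50593824] [ 0.90306359 -0.20383545] ((906.3621215820312, -202.72923278808594), (126.03136444091797, 168.15328979492188), 14.678155899047852)
top [ 354   95   56   44 1667] [380.14697061 117.75284943] [ 0.75315686 -0.23902445] ((757.6423950195312, -239.75697326660156), (125.49992370605469, 166.02674865722656), 9.904030799865723)
top [178 181  37  39 834] [195.95083933 199.94964029] [0.49443657 0.32517088] ((494.7986145019531, 325.090576171875), (74.9599380493164, 102.58323669433594), 53.12928771972656)
top [223 224  30  30 495] [237.5030303  238.47070707] [0.37954187 0.19954355] ((379.5321350097656, 199.4571075439453), (54.50795364379883, 74.83775329589844), 45.36231231689453)
```

```bash
cat > plan.py <<'E'
# python3 plan.py x y z  roll pitch yaw(deg) N : rows toward target (prints up to 5 of N equal steps)
import sys,numpy as np
from station import ctrl
from scipy.spatial.transform import Rotation as R
a=list(map(float,sys.argv[1:7])); N=int(sys.argv[7])
o=ctrl.get_obs(); p=o['ee_pos']; r=R.from_euler('xyz',o['eef_rot'])
print('t',round(o['time_s'],2),'p',p.round(4),'rpy',np.degrees(o['eef_rot']).round(1),'q',o['qpos'].round(2),'F',o['force'].round(1),'w',round(o['grip_width'],4))
T=np.array(a[:3]); rt=R.from_euler('xyz',a[3:6],degrees=True)
rv=(r.inv()*rt).as_rotvec(); st=R.from_rotvec(rv/N)
print('remaining tool',r.inv().apply(T-p).round(4),'rot',np.degrees(rv).round(1))
for i in range(min(N,5)):
    d=r.inv().apply((T-p)/N); print((d*1000).round(1),np.degrees(rv/N).round(2)); r=r*st
E
python3 plan.py 0.4575 -0.1343 0.19 180 0 126 16
```

```text
t 0.1 p [ 0.2221 -0.5029  0.2049] rpy [-179.9   -0.    23.8] q [-1.22  0.3   1.52 -0.    1.32 -0.07] F [ 0.1 -0.2 -0.6] w 0.094
remaining tool [ 0.3643 -0.2421  0.0152] rot [-0.000e+00 -1.000e-01 -1.022e+02]
[ 22.8 -15.1   1. ] [-0.   -0.   -6.39]
[ 24.3 -12.5   0.9] [-0.   -0.   -6.39]
[25.5 -9.7  0.9] [-0.   -0.   -6.39]
[26.5 -6.8  0.9] [-0.   -0.   -6.39]
[27.1 -3.8  0.9] [-0.   -0.   -6.39]
```

>>> step_arm:
  steps:
    - {"x":0.023,"y":-0.015,"z":0.001,"az":-6.4,"claw":0.04}
    - {"x":0.024,"y":-0.0125,"z":0.001,"az":-6.4,"claw":0.04}
    - {"x":0.0255,"y":-0.01,"z":0.001,"az":-6.4,"claw":0.04}
    - {"x":0.0265,"y":-0.007,"z":0.001,"az":-6.4,"claw":0.04}
    - {"x":0.027,"y":-0.004,"z":0.001,"az":-6.4,"claw":0.04}
  grip_force: 25

```text
validation failed for argument at $.st...
```

```bash
python3 plan.py 0.4575 -0.1343 0.19 180 0 126 12
```

```text
t 0.1 p [ 0.2221 -0.5029  0.2049] rpy [-179.9   -0.    23.8] q [-1.22  0.3   1.52 -0.    1.32 -0.07] F [ 0.1 -0.2 -0.6] w 0.094
remaining tool [ 0.3643 -0.2421  0.0152] rot [-0.000e+00 -1.000e-01 -1.022e+02]
[ 30.4 -20.2   1.3] [-0.   -0.   -8.51]
[ 33.  -15.5   1.3] [-0.   -0.   -8.51]
[ 34.9 -10.4   1.3] [-0.   -0.   -8.51]
[36.1 -5.1  1.3] [-0.   -0.   -8.51]
[36.4  0.3  1.3] [-0.   -0.   -8.51]
```

>>> step_arm:
  steps:
    - {"x":0.023,"y":-0.015,"z":0.001,"ax":0,"ay":0,"az":-6.4,"claw":0.04}
    - {"x":0.024,"y":-0.0125,"z":0.001,"ax":0,"ay":0,"az":-6.4,"claw":0.04}
    - {"x":0.0255,"y":-0.01,"z":0.001,"ax":0,"ay":0,"az":-6.4,"claw":0.04}
    - {"x":0.0265,"y":-0.007,"z":0.001,"ax":0,"ay":0,"az":-6.4,"claw":0.04}
    - {"x":0.027,"y":-0.004,"z":0.001,"ax":0,"ay":0,"az":-6.4,"claw":0.04}
  grip_force: 25

```text
time_s: 0.52
ee_pos: [0.2941, -0.3854, 0.1975]
eef_rot: [-3.137, -0.002, 0.988]
force: [0.0, -0.3, 0.5]
grip_width: 0.064
```

```bash
python3 plan.py 0.4575 -0.1343 0.19 180 0 126 12
```

```text
t 0.52 p [ 0.2941 -0.3854  0.1975] rpy [-1.798e+02 -1.000e-01  5.660e+01] q [-0.99  0.16  1.71  0.    1.27 -0.41] F [ 0.  -0.3  0.5] w 0.064
remaining tool [ 0.2996 -0.0018  0.0081] rot [ -0.1  -0.2 -69.4]
[25.  -0.1  0.7] [-0.01 -0.02 -5.78]
[24.9  2.4  0.7] [-0.01 -0.02 -5.78]
[24.5  4.9  0.7] [-0.01 -0.02 -5.78]
[23.9  7.3  0.7] [-0.01 -0.02 -5.78]
[23.   9.7  0.6] [-0.01 -0.02 -5.78]
```

>>> step_arm:
  steps:
    - {"x":0.028,"y":0,"z":0.001,"ax":0,"ay":0,"az":-6.5,"claw":0.04}
    - {"x":0.028,"y":0.003,"z":0.001,"ax":0,"ay":0,"az":-6.5,"claw":0.04}
    - {"x":0.0275,"y":0.006,"z":0.001,"ax":0,"ay":0,"az":-6.5,"claw":0.04}
    - {"x":0.027,"y":0.009,"z":0.001,"ax":0,"ay":0,"az":-6.5,"claw":0.04}
    - {"x":0.0255,"y":0.012,"z":0.001,"ax":0,"ay":0,"az":-6.5,"claw":0.04}

```text
time_s: 0.93
ee_pos: [0.371, -0.2593, 0.1916]
eef_rot: [-3.138, -0.006, 1.583]
force: [0.7, -0.4, 0.3]
grip_width: 0.0403
```

```bash
python3 plan.py 0.4575 -0.1343 0.16 180 0 126 6
```

```text
t 0.93 p [ 0.371  -0.2593  0.1916] rpy [-179.8   -0.3   90.7] q [-0.69  0.1   1.8   0.    1.25 -0.7 ] F [ 0.7 -0.4  0.3] w 0.0403
remaining tool [0.1238 0.0882 0.0319] rot [ -0.1  -0.4 -35.3]
[20.6 14.7  5.3] [-0.02 -0.06 -5.88]
[19.  16.7  5.3] [-0.02 -0.06 -5.88]
[17.2 18.6  5.3] [-0.02 -0.06 -5.88]
[15.2 20.3  5.3] [-0.02 -0.06 -5.88]
[13.1 21.7  5.3] [-0.02 -0.06 -5.88]
```

>>> step_arm:
  steps:
    - {"x":0.0235,"y":0.017,"z":0.006,"ax":0,"ay":0,"az":-6.9,"claw":0.04}
    - {"x":0.022,"y":0.0195,"z":0.006,"ax":0,"ay":0,"az":-6.9,"claw":0.04}
    - {"x":0.0195,"y":0.022,"z":0.006,"ax":0,"ay":-0.2,"az":-6.9,"claw":0.04}
    - {"x":0.017,"y":0.0245,"z":0.006,"ax":0,"ay":-0.2,"az":-6.9,"claw":0.04}
    - {"x":0.014,"y":0.026,"z":0.006,"ax":0,"ay":0,"az":-6.9,"claw":0.04}

```text
time_s: 1.35
ee_pos: [0.4548, -0.1297, 0.1611]
eef_rot: [-3.14, 0.001, 2.208]
force: [0.3, -0.3, 0.2]
grip_width: 0.0399
```

```bash
python3 plan.py 0.4575 -0.1343 0.09 180 0 126 3
```

```text
t 1.35 p [ 0.4548 -0.1297  0.1611] rpy [-1.799e+02  1.000e-01  1.265e+02] q [-0.35  0.17  1.79 -0.    1.18 -0.99] F [ 0.3 -0.3  0.2] w 0.0399
remaining tool [-0.0052 -0.0005  0.0711] rot [-0.1  0.1  0.5]
[-1.7 -0.2 23.7] [-0.03  0.02  0.18]
[-1.7 -0.2 23.7] [-0.03  0.02  0.18]
[-1.8 -0.2 23.7] [-0.03  0.02  0.18]
```

Centred above the slide. I'll lower to TCP z ≈ 0.075 and check with pictures.

>>> step_arm:
  steps:
    - {"x":-0.002,"y":0,"z":0.025,"ax":0,"ay":0,"az":0.3,"claw":0.04}
    - {"x":-0.002,"y":0,"z":0.025,"ax":0,"ay":0,"az":0.2,"claw":0.04}
    - {"x":-0.001,"y":0,"z":0.025,"ax":0,"ay":0,"az":0,"claw":0.04}
    - {"x":0,"y":0,"z":0.008,"ax":0,"ay":0,"az":0,"claw":0.04}

```text
time_s: 1.68
ee_pos: [0.4608, -0.1282, 0.0754]
eef_rot: [3.141, 0.003, 2.217]
force: [0.3, 0.4, -1.6]
grip_width: 0.04
```

```bash
python3 plan.py 0.4575 -0.1343 0.022 180 0 126 3; python3 - <<'E'
from h import *
for n,b in(('side',(200,222,80,60)),('top',(305,162,80,60))):
    p,d=vision.camera(n); np.savez(f'{n}1.npz',p=p,d=d); crop(p,*b,10,f'pics/{n}1.png')
E
```

```text
t 1.68 p [ 0.4608 -0.1282  0.0754] rpy [180.    0.2 127. ] q [-0.35  0.3   1.85 -0.    0.99 -0.99] F [ 0.3  0.4 -1.6] w 0.04
remaining tool [-0.0027 -0.0064  0.0534] rot [0.  0.2 1. ]
[-0.9 -2.1 17.8] [0.01 0.05 0.34]
[-0.9 -2.1 17.8] [0.01 0.05 0.34]
[-1.  -2.1 17.8] [0.01 0.05 0.34]
```

View pics/side1.png

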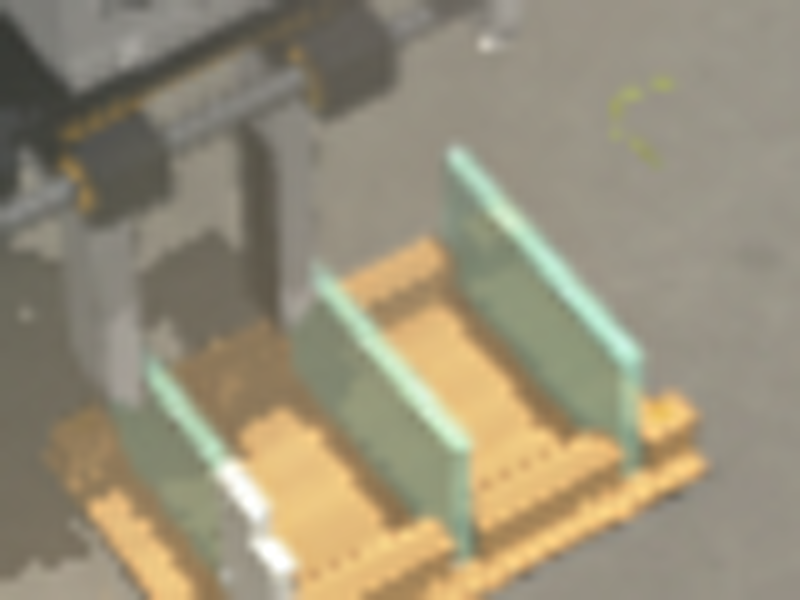

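View pics/top1.png

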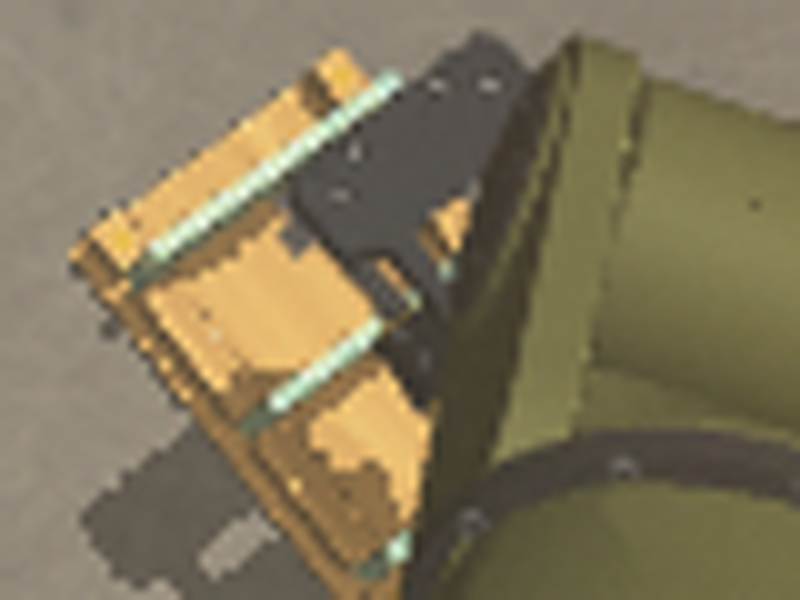

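The view agrees with the numbers: the notched slide is between the fingers, but they sit about 6 mm off toward the middle slide. I'll fix that before going lower.

>>> step_arm:
  steps:
    - {"x":-0.003,"y":-0.006,"z":0,"ax":0,"ay":0.2,"az":1.0,"claw":0.04}
    - {"x":0,"y":0,"z":0,"ax":0,"ay":0,"az":0,"claw":0.04}

```text
time_s: 1.95
ee_pos: [0.4588, -0.1356, 0.0794]
eef_rot: [3.139, 0.001, 2.197]
force: [-0.4, -0.1, 0.6]
grip_width: 0.0402
```

```bash
python3 plan.py 0.4575 -0.1343 0.022 180 0 126 3
```

```text
t 1.95 p [ 0.4588 -0.1356  0.0794] rpy [1.799e+02 1.000e-01 1.259e+02] q [-0.36  0.29  1.85  0.    0.99 -0.99] F [-0.4 -0.1  0.6] w 0.0402
remaining tool [ 0.0019 -0.0005  0.0574] rot [ 0.1  0.1 -0.1]
[ 0.6 -0.2 19.1] [ 0.04  0.03 -0.04]
[ 0.6 -0.1 19.1] [ 0.04  0.03 -0.04]
[ 0.6 -0.1 19.1] [ 0.04  0.03 -0.04]
```

>>> step_arm:
  steps:
    - {"x":0.001,"y":0,"z":0.015,"ax":0,"ay":0,"az":0,"claw":0.04}
    - {"x":0,"y":0,"z":0.015,"ax":0,"ay":0,"az":0,"claw":0.04}
    - {"x":0,"y":0,"z":0.012,"ax":0,"ay":0,"az":0,"claw":0.04}
    - {"x":0,"y":0,"z":0,"ax":0,"ay":0,"az":0,"claw":0.04}

```text
time_s: 2.28
ee_pos: [0.4612, -0.1377, 0.0424]
eef_rot: [3.133, 0.01, 2.193]
force: [-0.4, -0.4, -0.2]
grip_width: 0.0399
```

```bash
python3 plan.py 0.4575 -0.1343 0.022 180 0 126 2
```

```text
t 2.28 p [ 0.4612 -0.1377  0.0424] rpy [179.5   0.6 125.6] q [-0.37  0.35  1.87  0.    0.9  -0.99] F [-0.4 -0.4 -0.2] w 0.0399
remaining tool [ 0.0052 -0.0012  0.0204] rot [ 0.5  0.6 -0.4]
[ 2.6 -0.6 10.2] [ 0.23  0.3  -0.18]
[ 2.5 -0.5 10.2] [ 0.23  0.3  -0.18]
```

>>> step_arm:
  steps:
    - {"x":0.003,"y":-0.001,"z":0.01,"ax":0.3,"ay":0.4,"az":-0.3,"claw":0.04}
    - {"x":0.002,"y":0,"z":0.008,"ax":0.2,"ay":0.2,"az":0,"claw":0.04}
    - {"x":0,"y":0,"z":0,"ax":0,"ay":0,"az":0,"claw":0.04}

```text
time_s: 2.53
ee_pos: [0.4587, -0.1353, 0.0261]
eef_rot: [3.141, 0.003, 2.197]
force: [0.3, 0.0, 0.0]
grip_width: 0.0402
```

```bash
python3 plan.py 0.4575 -0.1343 0.022 180 0 126 1
```

```text
t 2.53 p [ 0.4587 -0.1353  0.0261] rpy [179.9   0.2 125.9] q [-0.36  0.38  1.88 -0.    0.87 -0.99] F [0.3 0.  0. ] w 0.0402
remaining tool [ 0.0015 -0.0004  0.0041] rot [ 0.1  0.2 -0.1]
[ 1.5 -0.4  4.1] [ 0.06  0.16 -0.12]
```

>>> step_arm:
  steps:
    - {"x":0.001,"y":0,"z":0.003,"ax":0,"ay":0.2,"az":0,"claw":0.02}
    - {"x":0,"y":0,"z":0,"ax":0,"ay":0,"az":0,"claw":0.012}
    - {"x":0,"y":0,"z":0,"ax":0,"ay":0,"az":0,"claw":0.012}
    - {"x":0,"y":0,"z":0,"ax":0,"ay":0,"az":0,"claw":0.012}
  grip_force: 10

```text
time_s: 2.87
ee_pos: [0.4586, -0.1345, 0.0239]
eef_rot: [3.14, -0.0, 2.197]
force: [-0.4, 0.6, 0.3]
grip_width: 0.0168
```

```bash
python3 plan.py 0.4575 -0.1343 0.022 180 0 126 1; python3 - <<'E'
from h import *
for n,b in(('side',(200,222,80,60)),('top',(305,162,80,60))):
    p,d=vision.camera(n); crop(p,*b,10,f'pics/{n}2.png')
E
```

```text
t 2.87 p [ 0.4586 -0.1345  0.0239] rpy [179.9  -0.  125.9] q [-0.36  0.39  1.88  0.    0.87 -0.99] F [-0.4  0.6  0.3] w 0.0168
remaining tool [ 0.0008 -0.0008  0.0019] rot [ 0.1 -0.  -0.1]
[ 0.8 -0.8  1.9] [ 0.1  -0.01 -0.12]
```

View pics/side2.png

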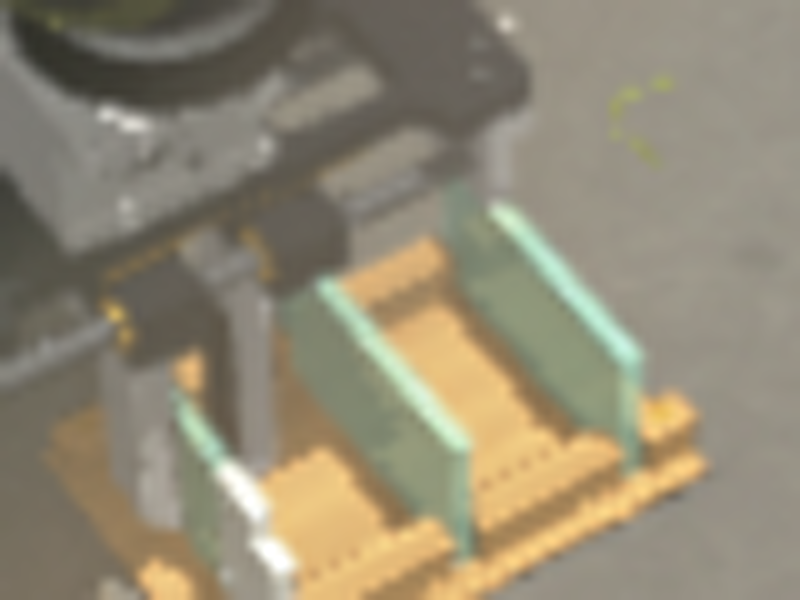

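The slide sits between the fingers, and its frosted part (from about x=215 px) is clear of the near finger, whose edge is at about 180 px. I'll close now.

>>> step_arm:
  steps:
    - {"x":0.002,"y":-0.001,"z":0.001,"ax":0,"ay":0,"az":0,"claw":0.01}
    - {"x":0,"y":0,"z":0,"ax":0,"ay":0,"az":0,"claw":0.004}
    - {"x":0,"y":0,"z":0,"ax":0,"ay":0,"az":0,"claw":0.0}
    - {"x":0,"y":0,"z":0,"ax":0,"ay":0,"az":0,"claw":0.0}
    - {"x":0,"y":0,"z":0,"ax":0,"ay":0,"az":0,"claw":0.0}
  grip_force: 10

```text
time_s: 3.38
ee_pos: [0.4564, -0.1334, 0.0231]
eef_rot: [3.14, 0.0, 2.197]
force: [0.7, 0.1, -0.0]
grip_width: 0.0058
```

```bash
python3 plan.py 0.4575 -0.1343 0.022 180 0 126 1
```

```text
t 3.38 p [ 0.4564 -0.1334  0.0231] rpy [179.9   0.  125.9] q [-0.36  0.38  1.89  0.    0.87 -0.99] F [ 0.7  0.1 -0. ] w 0.0058
remaining tool [-0.0013  0.0004  0.0011] rot [ 0.1  0.  -0.1]
[-1.3  0.4  1.1] [ 0.1   0.02 -0.11]
```

Gripped at 5.8 mm with almost no side force. I'll raise the grip force and draw the slide straight up slowly.

>>> step_arm:
  steps:
    - {"x":0,"y":0,"z":0,"ax":0,"ay":0,"az":0,"claw":0.0}
    - {"x":0,"y":0,"z":-0.006,"ax":0,"ay":0,"az":0,"claw":0.0}
    - {"x":0,"y":0,"z":-0.008,"ax":0,"ay":0,"az":0,"claw":0.0}
    - {"x":0,"y":0,"z":-0.01,"ax":0,"ay":0,"az":0,"claw":0.0}
  grip_force: 30

```text
time_s: 3.72
ee_pos: [0.4554, -0.133, 0.0472]
eef_rot: [3.142, -0.003, 2.197]
force: [0.8, -0.7, -0.5]
grip_width: 0.0056
```

```bash
python3 plan.py 0.4565 -0.1334 0.12 180 0 126 5
```

```text
t 3.72 p [ 0.4554 -0.133   0.0472] rpy [ 1.800e+02 -1.000e-01  1.259e+02] q [-0.36  0.34  1.88  0.    0.92 -0.99] F [ 0.8 -0.7 -0.5] w 0.0056
remaining tool [-0.0007  0.0007 -0.0728] rot [ 0.  -0.1 -0.1]
[ -0.1   0.1 -14.6] [ 0.   -0.03 -0.02]
[ -0.2   0.1 -14.6] [ 0.   -0.03 -0.02]
[ -0.2   0.1 -14.6] [ 0.   -0.03 -0.02]
[ -0.2   0.1 -14.6] [ 0.   -0.03 -0.02]
[ -0.2   0.1 -14.6] [ 0.   -0.03 -0.02]
```

>>> step_arm:
  steps:
    - {"x":0,"y":0,"z":-0.012,"ax":0,"ay":0,"az":0,"claw":0.0}
    - {"x":0,"y":0,"z":-0.016,"ax":0,"ay":0,"az":0,"claw":0.0}
    - {"x":0,"y":0,"z":-0.022,"ax":0,"ay":0,"az":0,"claw":0.0}
    - {"x":0,"y":0,"z":-0.025,"ax":0,"ay":0,"az":0,"claw":0.0}
    - {"x":0,"y":0,"z":-0.025,"ax":0,"ay":0,"az":0,"claw":0.0}

```text
time_s: 4.13
ee_pos: [0.4541, -0.1327, 0.1536]
eef_rot: [-3.14, -0.005, 2.197]
force: [0.1, 0.4, -0.4]
grip_width: 0.006
```

>>> step_arm:
  steps:
    - {"x":0,"y":0,"z":-0.03,"ax":0,"ay":0,"az":0,"claw":0.0}
    - {"x":0,"y":0,"z":-0.03,"ax":0,"ay":0,"az":0,"claw":0.0}
    - {"x":0,"y":0,"z":-0.02,"ax":0,"ay":0,"az":0,"claw":0.0}
    - {"x":0,"y":0,"z":0,"ax":0,"ay":0,"az":0,"claw":0.0}

```text
time_s: 4.47
ee_pos: [0.4543, -0.1328, 0.2469]
eef_rot: [3.137, 0.004, 2.197]
force: [0.6, -0.7, 0.2]
grip_width: 0.0061
```

```bash
python3 plan.py 0.46 -0.13 0.25 180 0 126 5; python3 - <<'E'
from h import *
for n in('side','top'):
    p,d=vision.camera(n); np.savez(f'{n}3.npz',p=p,d=d)
    if n=='side': crop(p,180,172,110,120,5,f'pics/{n}3.png')
    else: crop(p,285,132,120,90,6.6,f'pics/{n}3.png')
E
```

```text
t 4.47 p [ 0.4543 -0.1328  0.2469] rpy [179.7   0.2 125.9] q [-0.36  0.09  1.67  0.    1.37 -0.99] F [ 0.6 -0.7  0.2] w 0.0061
remaining tool [-0.0011  0.0063 -0.003 ] rot [ 0.3  0.2 -0.1]
[-0.2  1.3 -0.6] [ 0.05  0.04 -0.02]
[-0.2  1.3 -0.6] [ 0.05  0.04 -0.02]
[-0.2  1.3 -0.6] [ 0.05  0.04 -0.02]
[-0.2  1.3 -0.6] [ 0.05  0.04 -0.02]
[-0.2  1.3 -0.6] [ 0.05  0.04 -0.02]
```

View pics/side3.png

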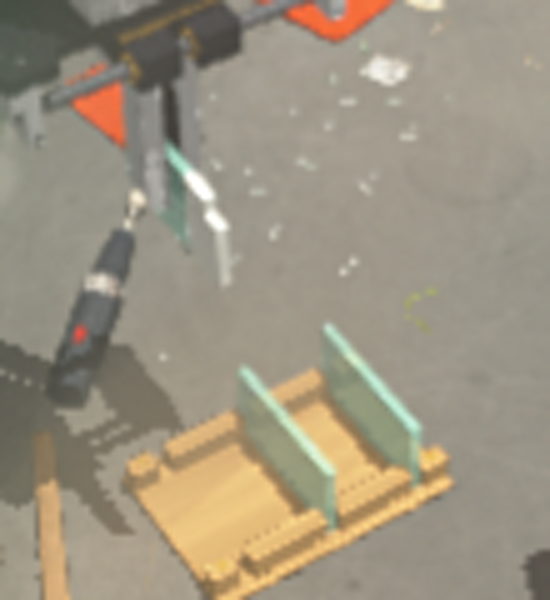

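View pics/top3.png

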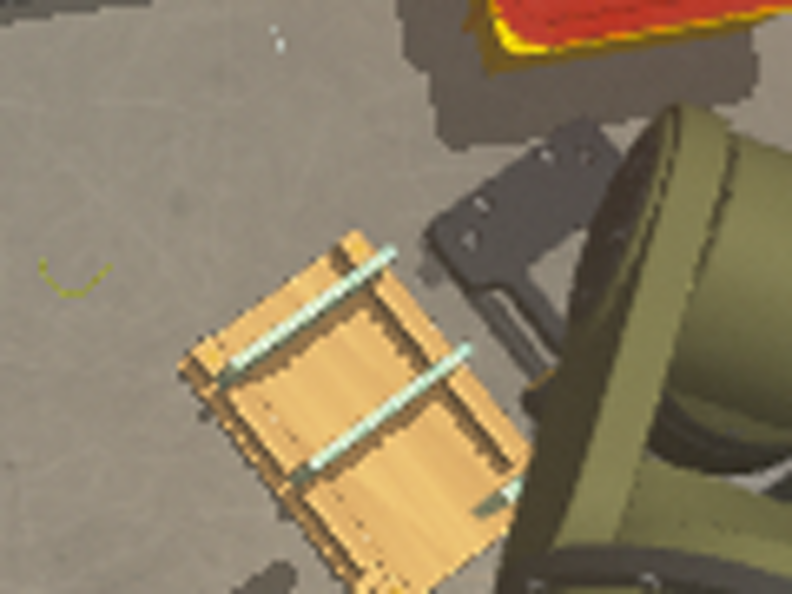

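The slide is lifted clear and held, with the notch and frosted end visible to the right. Both blanks are still in their slots. Next is the carry to the pad.

```bash
sed 's/^T=np.array(a\[:3\]); \(.*\)$/\1; C=np.array([-.0094,0,-.008]); T=np.array(a[:3])-rt.apply(C); print("centre now",(p+r.apply(C)).round(4),"elev",np.degrees(np.arcsin(r.apply([0,1,0])[2])).round(1))/' plan.py > planc.py; python3 planc.py .495 .324 .30 180 0 123.2 16
```

```text
t 4.57 p [ 0.4534 -0.1325  0.243 ] rpy [179.9  -0.  125.9] q [-0.36  0.1   1.68  0.    1.37 -0.99] F [ 0.1 -0.8 -0.1] w 0.0061
centre now [ 0.4589 -0.1401  0.251 ] elev 0.1
remaining tool [ 0.3549  0.3018 -0.0484] rot [ 0.1 -0.   2.7]
[22.2 18.9 -3. ] [ 0.01 -0.    0.17]
[22.2 18.8 -3. ] [ 0.01 -0.    0.17]
[22.3 18.7 -3. ] [ 0.01 -0.    0.17]
[22.3 18.7 -3. ] [ 0.01 -0.    0.17]
[22.4 18.6 -3. ] [ 0.01 -0.    0.17]
```

>>> step_arm:
  steps:
    - {"x":0.018,"y":0.015,"z":-0.005,"ax":0,"ay":0,"az":0.2,"claw":0.0}
    - {"x":0.024,"y":0.02,"z":-0.005,"ax":0,"ay":0,"az":0.2,"claw":0.0}
    - {"x":0.026,"y":0.022,"z":-0.005,"ax":0,"ay":0,"az":0.2,"claw":0.0}
    - {"x":0.026,"y":0.022,"z":-0.005,"ax":0,"ay":0,"az":0.2,"claw":0.0}
    - {"x":0.026,"y":0.022,"z":-0.005,"ax":0,"ay":0,"az":0.2,"claw":0.0}

```text
time_s: 4.98
ee_pos: [0.4631, 0.0251, 0.2617]
eef_rot: [-3.134, -0.008, 2.17]
force: [0.5, 0.7, -0.3]
grip_width: 0.0064
```

>>> step_arm:
  steps:
    - {"x":0.026,"y":0.022,"z":-0.005,"ax":0,"ay":0,"az":0.2,"claw":0.0}
    - {"x":0.026,"y":0.022,"z":-0.005,"ax":0,"ay":0,"az":0.2,"claw":0.0}
    - {"x":0.026,"y":0.022,"z":-0.005,"ax":0,"ay":0,"az":0.2,"claw":0.0}
    - {"x":0.026,"y":0.022,"z":-0.005,"ax":0,"ay":0,"az":0.2,"claw":0.0}
    - {"x":0.024,"y":0.02,"z":-0.005,"ax":0,"ay":0,"az":0.2,"claw":0.0}

```text
time_s: 5.4
ee_pos: [0.478, 0.2, 0.2804]
eef_rot: [-3.123, -0.013, 2.151]
force: [0.2, -0.9, -0.9]
grip_width: 0.006
```

```bash
python3 planc.py .495 .324 .30 180 0 123.2 5
```

```text
t 5.4 p [0.478  0.2    0.2804] rpy [-178.9   -0.7  123.3] q [ 0.32  0.19  1.48  0.01  1.49 -0.26] F [ 0.2 -0.9 -0.9] w 0.006
centre now [0.4833 0.1922 0.2883] elev -1.1
remaining tool [ 0.1039  0.082  -0.0119] rot [-1.1 -0.7  0.1]
[20.8 16.4 -2.4] [-0.22 -0.14  0.01]
[20.8 16.4 -2.4] [-0.22 -0.14  0.01]
[20.8 16.4 -2.4] [-0.22 -0.14  0.01]
[20.8 16.4 -2.3] [-0.22 -0.14  0.01]
[20.8 16.4 -2.3] [-0.22 -0.14  0.01]
```

>>> step_arm:
  steps:
    - {"x":0.024,"y":0.019,"z":-0.003,"ax":-0.4,"ay":-0.2,"az":0,"claw":0.0}
    - {"x":0.022,"y":0.017,"z":-0.003,"ax":-0.4,"ay":-0.2,"az":0,"claw":0.0}
    - {"x":0.018,"y":0.014,"z":-0.003,"ax":-0.3,"ay":-0.2,"az":0,"claw":0.0}
    - {"x":0.012,"y":0.01,"z":-0.003,"ax":0,"ay":0,"az":0,"claw":0.0}
    - {"x":0,"y":0,"z":0,"ax":0,"ay":0,"az":0,"claw":0.0}

```text
time_s: 5.82
ee_pos: [0.4834, 0.3062, 0.284]
eef_rot: [-3.13, -0.004, 2.156]
force: [-0.2, -0.2, -0.7]
grip_width: 0.0059
```

```bash
python3 planc.py .495 .324 .30 120 0 123.2 10
```

```text
t 5.82 p [0.4834 0.3062 0.284 ] rpy [-179.3   -0.2  123.6] q [ 0.5   0.31  1.32  0.    1.52 -0.09] F [-0.2 -0.2 -0.7] w 0.0059
centre now [0.4887 0.2984 0.292 ] elev -0.7
remaining tool [ 0.0179  0.0263 -0.0122] rot [-60.7  -0.4   0.2]
[ 1.8  2.6 -1.2] [-6.07 -0.04  0.02]
[ 1.8  2.7 -0.9] [-6.07 -0.04  0.02]
[ 1.8  2.8 -0.6] [-6.07 -0.04  0.02]
[ 1.8  2.9 -0.3] [-6.07 -0.04  0.02]
[ 1.8  2.9 -0. ] [-6.07 -0.04  0.02]
```

Tilt next.

>>> step_arm:
  steps:
    - {"x":0.002,"y":0.003,"z":-0.001,"ax":-5,"ay":0,"az":0,"claw":0.0}
    - {"x":0.002,"y":0.003,"z":-0.001,"ax":-5,"ay":0,"az":0,"claw":0.0}
    - {"x":0.002,"y":0.003,"z":-0.001,"ax":-5,"ay":0,"az":0,"claw":0.0}
    - {"x":0.002,"y":0.003,"z":0,"ax":-5,"ay":0,"az":0,"claw":0.0}
    - {"x":0.002,"y":0.003,"z":0,"ax":-5,"ay":0,"az":0,"claw":0.0}

```text
time_s: 6.23
ee_pos: [0.4894, 0.3215, 0.2801]
eef_rot: [2.716, -0.004, 2.157]
force: [0.7, 0.8, -1.2]
grip_width: 0.0061
```

```bash
python3 planc.py .495 .324 .30 120 0 123.2 8
```

```text
t 6.23 p [0.4894 0.3215 0.2801] rpy [155.6  -0.2 123.6] q [ 0.5   0.09  1.65  0.05  0.98 -0.1 ] F [ 0.7  0.8 -1.2] w 0.0061
centre now [0.4919 0.3118 0.2873] elev 24.4
remaining tool [ 0.0084  0.0184 -0.0091] rot [-35.6  -0.4   0.1]
[ 1.1  2.3 -1.1] [-4.45 -0.05  0.02]
[ 1.1  2.4 -1. ] [-4.45 -0.05  0.02]
[ 1.1  2.5 -0.8] [-4.45 -0.05  0.02]
[ 1.1  2.5 -0.6] [-4.45 -0.05  0.02]
[ 1.1  2.5 -0.4] [-4.45 -0.05  0.02]
```

>>> step_arm:
  steps:
    - {"x":0.001,"y":0.003,"z":-0.001,"ax":-5,"ay":0,"az":0,"claw":0.0}
    - {"x":0.001,"y":0.003,"z":-0.001,"ax":-5,"ay":0,"az":0,"claw":0.0}
    - {"x":0.001,"y":0.003,"z":-0.001,"ax":-5,"ay":0,"az":0,"claw":0.0}
    - {"x":0.001,"y":0.003,"z":-0.001,"ax":-5,"ay":0,"az":0,"claw":0.0}

```text
time_s: 6.57
ee_pos: [0.4922, 0.3253, 0.2851]
eef_rot: [2.357, -0.002, 2.153]
force: [0.0, 0.5, -0.4]
grip_width: 0.0057
```

```bash
python3 planc.py .495 .324 .30 120 0 123.2 4
```

```text
t 6.57 p [0.4922 0.3253 0.2851] rpy [ 1.350e+02 -1.000e-01  1.234e+02] q [ 0.49 -0.05  1.91  0.14  0.5  -0.18] F [ 0.   0.5 -0.4] w 0.0057
centre now [0.4927 0.3143 0.2908] elev 45.0
remaining tool [ 0.0068  0.0137 -0.0016] rot [-15.   -0.2   0. ]
[ 1.7  3.4 -0.4] [-3.76 -0.05  0.  ]
[ 1.7  3.5 -0.2] [-3.76 -0.05  0.  ]
[1.7 3.5 0. ] [-3.76 -0.05  0.  ]
[1.7 3.4 0.3] [-3.76 -0.05  0.  ]
```

```bash
python3 planc.py .495 .324 .36 120 0 123.2 5
```

```text
t 6.57 p [0.4922 0.3253 0.2851] rpy [ 1.350e+02 -1.000e-01  1.234e+02] q [ 0.49 -0.05  1.91  0.14  0.5  -0.18] F [ 0.   0.5 -0.4] w 0.0057
centre now [0.4927 0.3143 0.2908] elev 45.0
remaining tool [ 0.0069  0.0561 -0.0441] rot [-15.   -0.2   0. ]
[ 1.4 11.2 -8.8] [-3.01 -0.04  0.  ]
[ 1.4 11.7 -8.2] [-3.01 -0.04  0.  ]
[ 1.4 12.1 -7.6] [-3.01 -0.04  0.  ]
[ 1.4 12.5 -7. ] [-3.01 -0.04  0.  ]
[ 1.4 12.8 -6.3] [-3.01 -0.04  0.  ]
```

>>> step_arm:
  steps:
    - {"x":0.0015,"y":0.011,"z":-0.009,"ax":-3,"ay":0,"az":0,"claw":0.0}
    - {"x":0.0015,"y":0.0115,"z":-0.008,"ax":-3,"ay":0,"az":0,"claw":0.0}
    - {"x":0.0015,"y":0.012,"z":-0.0075,"ax":-3,"ay":0,"az":0,"claw":0.0}
    - {"x":0.0015,"y":0.0125,"z":-0.007,"ax":-3,"ay":0,"az":0,"claw":0.0}

```text
time_s: 6.9
ee_pos: [0.4916, 0.3289, 0.3331]
eef_rot: [2.149, -0.0, 2.149]
force: [0.3, -0.4, -0.7]
grip_width: 0.0058
```

```bash
python3 planc.py .495 .324 .36 120 0 123.2 3
```

```text
t 6.9 p [0.4916 0.3289 0.3331] rpy [123.1  -0.  123.1] q [ 0.5  -0.13  1.98  0.22  0.31 -0.26] F [ 0.3 -0.4 -0.7] w 0.0058
centre now [0.4911 0.3174 0.3375] elev 56.9
remaining tool [ 0.0034  0.023  -0.0066] rot [-3.1  0.1 -0. ]
[ 1.1  7.7 -2.2] [-1.04  0.02 -0.02]
[ 1.1  7.7 -2.1] [-1.04  0.02 -0.02]
[ 1.1  7.8 -1.9] [-1.04  0.02 -0.02]
```

>>> step_arm:
  steps:
    - {"x":0.002,"y":0.005,"z":0.004,"ax":-1,"ay":0,"az":0,"claw":0.0}
    - {"x":0.001,"y":0.004,"z":0.003,"ax":0,"ay":0,"az":0,"claw":0.0}
    - {"x":0,"y":0,"z":0,"ax":0,"ay":0,"az":0,"claw":0.0}
    - {"x":0,"y":0,"z":0,"ax":0,"ay":0,"az":0,"claw":0.0}

```text
time_s: 7.23
ee_pos: [0.4981, 0.3346, 0.3334]
eef_rot: [2.134, 0.002, 2.146]
force: [0.3, -0.3, -0.9]
grip_width: 0.0058
```

```bash
python3 planc.py .495 .324 .345 122 0 123.2 1;  python3 - <<'E'
from h import *
for n in('side','top'):
    p,d=vision.camera(n); np.savez(f'{n}4.npz',p=p,d=d)
    cv2.imwrite(f"pics/{n}4.png",cv2.resize(p[:,:,::-1],(800,600),interpolation=cv2.INTER_CUBIC))
E
```

```text
t 7.23 p [0.4981 0.3346 0.3334] rpy [1.223e+02 1.000e-01 1.230e+02] q [ 0.5  -0.11  1.97  0.21  0.29 -0.24] F [ 0.3 -0.3 -0.9] w 0.0058
centre now [0.4975 0.323  0.3377] elev 57.7
remaining tool [ 0.0022  0.0054 -0.0053] rot [-0.3  0.2 -0.1]
[ 2.2  5.4 -5.3] [-0.28  0.25 -0.05]
```

View pics/side4.png

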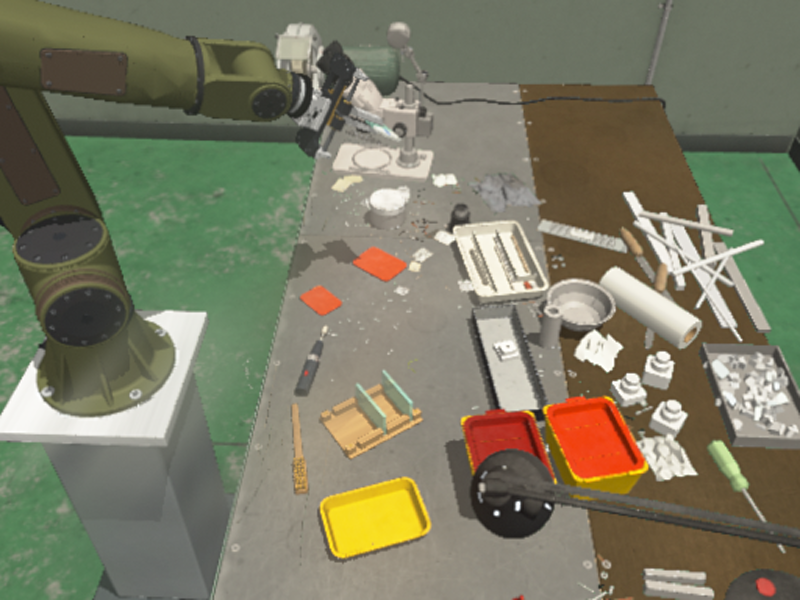

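View pics/top4.png

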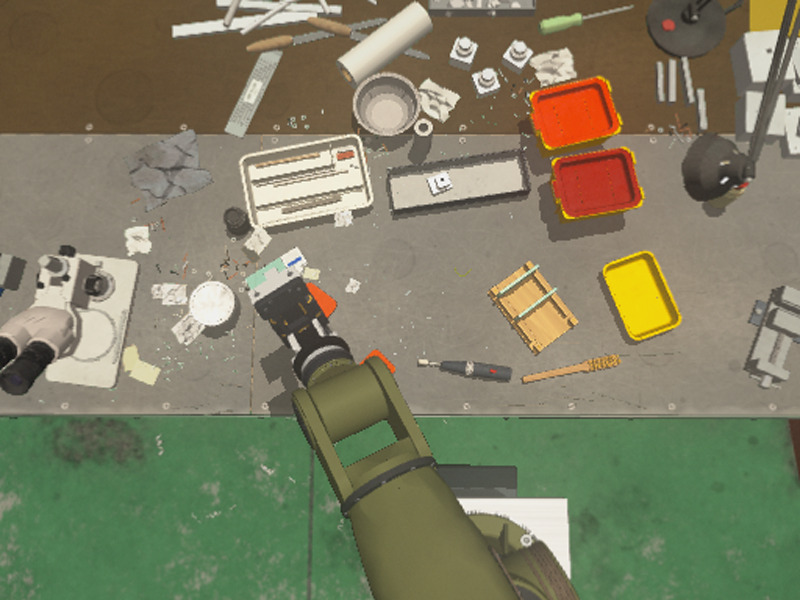

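In the top view the label with its blue bar faces up, at (292,260), and the slide is held at about (275,272). I'll overlay the expected slide outline to check the in-hand offset.

```bash
python3 - <<'E'
from h import *
from station import ctrl
o=ctrl.get_obs(); r=R.from_euler('xyz',o['eef_rot']); C=np.array([-.0094,0,-.008])
c=[]
for sx,sz in [(-45,-25),(45,-25),(45,14),(34,14),(34,25),(15,25),(15,-25),(15,25),(-45,25)]:
    c.append(o['ee_pos']+r.apply(C+np.array([-sx,3,-sz])/1000))
for n,(x0,y0,w,h,s) in (('top',(145,145,80,60,10)),('side',(190,55,90,60,8))):
    p=np.load(n+'4.npz')['p']; im=cv2.resize(p[y0:y0+h,x0:x0+w,::-1],None,fx=s,fy=s,interpolation=cv2.INTER_CUBIC)
    q=((proj(n,np.array(c))-[x0,y0]+.5)*s-.5).astype(int)
    cv2.polylines(im,[q.reshape(-1,1,2)],True,(255,0,255),1); cv2.imwrite(f'pics/{n}5.png',im)
E
```

```text
(no output)
```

View pics/top5.png

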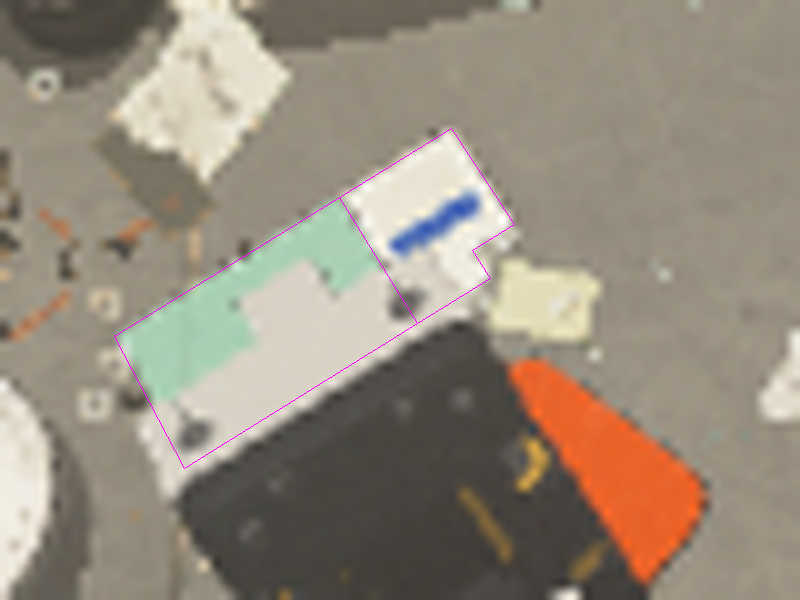

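View pics/side5.png

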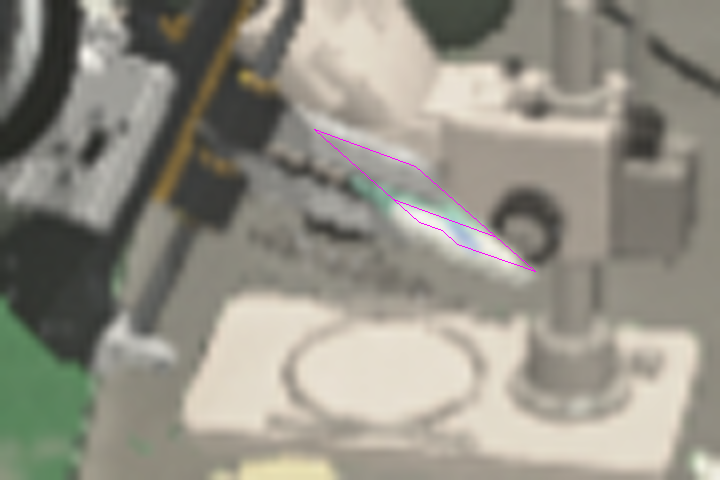

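The top outline matches to about 1 mm. One small centring nudge, then settle.

>>> step_arm:
  steps:
    - {"x":0.002,"y":-0.001,"z":-0.0015,"ax":0,"ay":0,"az":0,"claw":0.0}
    - {"x":0,"y":0,"z":0,"ax":0,"ay":0,"az":0,"claw":0.0}
    - {"x":0,"y":0,"z":0,"ax":0,"ay":0,"az":0,"claw":0.0}
    - {"x":0,"y":0,"z":0,"ax":0,"ay":0,"az":0,"claw":0.0}

```text
time_s: 7.67
ee_pos: [0.4952, 0.3351, 0.3329]
eef_rot: [2.135, 0.002, 2.146]
force: [0.3, -0.4, -1.1]
grip_width: 0.0059
```

```bash
python3 planc.py .495 .324 .335 122 0 123.2 1; python3 -c "
from station import ctrl,vision
vision.camera('top');o=ctrl.get_obs();print(o['joint_vel'].round(4),o['ee_pos'])"
```

```text
t 7.67 p [0.4952 0.3351 0.3329] rpy [1.223e+02 1.000e-01 1.230e+02] q [ 0.51 -0.12  1.97  0.2   0.29 -0.23] F [ 0.3 -0.4 -1.1] w 0.0059
centre now [0.4946 0.3235 0.3372] elev 57.7
remaining tool [ 0.0002 -0.0015  0.0017] rot [-0.3  0.3 -0.1]
[ 0.2 -1.5  1.7] [-0.35  0.26 -0.06]
[-0.0024 -0.     -0.0026  0.0027 -0.0017 -0.0009] [0.49515589 0.33509493 0.33290552]
```

Still, centred and gripping, so I'm handing in.

```bash
python3 -c "
from station import ticket
print(ticket.hand_in())"
```

```text
the job is handed in; nothing more can be done
None
```

I took the notched slide by its clear part, drew it straight up out of the rack, and handed in at about 7.7 s while holding it still over the larger orange pad. The hand-in gave no verdict.

**Last checks:**
- **Position:** the slide's middle is at (0.4946, 0.3235, 0.337). I measured the pad centre at about (0.495, 0.324), so it is well above the 10 cm minimum and under 1 mm off centre.
- **Lean:** the label side looks upward, about 32° from facing straight up. The blue bar was visible in the top camera.
- **Grip:** the jaws read 5.9 mm on the 6 mm glass, with the grip set to 30 N. The fingers were on clear glass, roughly a centimetre short of the frosted end.
- **Stillness:** joint speeds were near zero.
- **Surroundings:** in the last pictures both blank slides stood in their slots and nothing else had visibly moved.

**Disagreement:** the top camera matched the expected slide outline to about 1 mm, but the side camera was off by an estimated 3 mm. The two cameras also differed by 3–5 mm on the pad centre along y; the value I used lies between them, nearer the top camera's. The calibration is only good to about 2 mm, so the true centring could be off by a few millimetres.

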